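# Tighten the hold-down nut deep in a fabric burst tester's pedestal

### The arm

A 7-joint arm with a two-finger parallel gripper is mounted at the origin on the work surface. World frame = base frame: x ahead of the robot, y to its left, z up, the work surface at z = 0. Lengths are in m, angles in rad, forces in N, time in s.
With the tool pointing down it reaches from about 0.425 to 0.925 m from the base axis. Payload 6.8 kg.
Tool frame: the origin (TCP) lies between the finger pads; the fingertips stand r.tcp_to_tips ahead of it and the grasp point (between the pads) lies 3 mm ahead of it (r.tcp_to_tips is the distance from the TCP to the fingertips, in m); z points along the fingers, y is the line along which they close (so a half turn about z gives the same grasp; the last joint's range is limited). The gripper opens to 85 mm and grips with 20 to 120 N. Pads are 22 mm wide; open, the fingers measure 114 mm over their backs; the gripper's body (76 mm by 85 mm) begins 54 mm behind the grasp point. The pads swing forward as they close: fully open they stand 13 mm farther back than shut.
Start: joints at [1.106, 0.477, 0.022, 1.555, -0.011, 1.109, -0.083], TCP at [0.236, -0.633, 0.253] pointing down, gripper open.
Joint ranges: [-2.96, 2.96], [-0.34, 2.1], [-1.41, 1.46], [0.24, 2.44], [-1.37, 4.51], [0.17, 1.92], [-2.96, 2.96]. Speed limits (rad/s): [2.39, 2.39, 3.14, 3.14, 3.14, 3.14, 3.14].

### API

Orientations are given as a rotation vector (axis times angle).
In Python, from bench import r gives the robot as it stands. The module is installed in compiled form; this text tells all that it offers.
- The arm moves only by the tool step_arm, never from a script. Its argument "moves" is a list of rows, each an object of numbers: "rx", "ry", "rz": the turn, a rotation vector about the tool's x, y, z in degrees; "dx", "dy", "dz": the shift along the tool's x, y, z in mm; "gripper": the opening, from -1 (shut) to 1 (fully open). In form: [{"rx": .., "ry": .., "rz": .., "dx": .., "dy": .., "dz": .., "gripper": ..}, ...]. A call has 1 to 20 rows; each row shifts and turns the commanded pose from where the row before left it, along the tool's axes as they then stand; what a row does not reach is not made up. A row lasts 1/8 s, in which the tool goes at most 62.5 mm and 10.7 degrees, less where a joint would pass 70% of its speed; a pose out of reach is approached as far as the arm can. A call is refused whole if a number of a shift passes 62.5 or a number of a turn 10.7, either way. A call with a gripper value outside its range is refused whole. The fingers move at their own pace and stop on an object; "grip_force" is the grip in N (left out, the last holds). Time passes only in rows, so rows that do not move let the fingers close. It gives the time, the measured TCP pose, the force, the opening and the grip force at its end, in the units of the state.
- r.get_obs(): the state, without advancing time (a new reading comes with each control period).
- r.grab_frame(name): name is "scene" or "top" or "wrist"; returns the picture (400x640x3 uint8, blue, green, red); there is no depth.
- r.camera_info(name): a dict with "mtx" (3x3 intrinsics, pixels), "rvec" (rotation vector, rad) and "tvec" (3), from world to camera coordinates, as OpenCV has them. Camera axes: x right, y down, z forward; pixel columns grow to the right and rows downward; lengths in m; the calibration is good to about 2 mm. A picture is of the moment at which its call begins: read the wrist's pose just before it. camera_info takes no time and is no camera call; for the wrist camera it gives the pose at the moment of the call.
- r.hand_in(): hands the job in; it is judged then, once.
The state is a dict: "clock": time; "joints": joint angles; "qvel": joint speeds; "tau": joint torques, N m; "tcp_pos": TCP position; "orientation": TCP orientation; "contact_force": force on the tool from outside, world axes, zero at the start; "moment": the same for the moment, N m; "grip_width": finger opening in m; "gripper_force": force on a finger pad.
Only numpy, scipy, OpenCV 4.12 (cv2) and the standard library are available. Lean on these libraries where they do the work, as an engineer would, in place of code of your own. Each camera call takes 0.05 s, during which the arm holds its last target. There are 200 camera calls.

### The job

The clamp pedestal of the fabric burst tester is held down by a nut at the bottom of its deep bore, and that nut is only finger-tight. Take the long T-handled socket key from the tool stand, feel its socket over the nut without bearing down hard on it, and turn the nut clockwise until it comes up firm, without straining it any further. Then set the key gently back upright in its own hole in the stand and leave everything else on the bench as it is.

Things in the scene. Friction and masses are not known exactly. Their poses are not given: they have to be found in the camera images.
- key: Long T-handled socket key, steel with black handle, 0.3 kg, 179 mm tall, upright in the stand's larger hole. Origin: centre of the socket's lower rim; z runs up the shank (14 mm thick) to the handle. Socket 37 mm in outside diameter, 32 mm long, its six-sided pocket 26 mm across flats and 22 mm deep, open at the bottom. The key can be turned at will in the stand.
- key_grip (a point): Centre of the key's handle, 165 mm above the socket's lower rim. The handle is a bar 105 mm long (along x), 16 mm thick (along y, flat faces to grip) and 28 mm tall. Axes as the key's.
- instrument: Burst tester, fixed: low white base (260 x 200 mm, 40 mm tall), round aluminium pedestal (104 mm across at its top, 150 mm high) and, 135 mm along +x from it, a pillar with a swing arm and ball plunger swung away to its +y side, 230 mm high. Origin: on the table under the bore's axis; the front with the small panel faces its -x.
- bore (a point): Centre of the pedestal's open mouth, 150 mm above the table. The bore is vertical, 45 mm in diameter, 104 mm deep, with the nut standing upright at its bottom. Bearing on nut or tester with the key by more than 30 N does harm.
- washer (a point): Top of the washer under the nut, on the bore's axis, 101 mm below the mouth. The socket's rim rests here when fully on. The nut on it is a dark steel hex, 24 mm across flats, on the axis: hex 11 mm tall, then a lead-in cone of 4 mm. A rim 11 mm or more above this point is still on top of the nut: turn it under light pressure until it drops (within some 7 degrees of true, every 60 degrees).
- nut (a joint): How far the nut is turned on its stud, rad, growing clockwise from above (tightening); which way its flats point is not measured. Starts at 0.35 to 0.85 and runs with about 0.08 N m of drag; at 1.60 it is home against its washer and stops dead. The nut does not rise or sink as it turns.
- stud (a joint): How far the stud is wound up clockwise by the torque on the nut, rad: 0 when unloaded, 0.25 rad per N m, springing back when the key is let go. Firm is 0.2 to 0.35 N m at the key with the nut home (0.05 to 0.09 rad); beyond 0.12 rad (0.48 N m) the stud is overstrained.
- stand: Wooden tool stand, fixed: block 100 x 200 mm (x, y), 75 mm tall, with two holes 60 mm deep in a row along y: the larger (42 mm) at y = +50 mm for the key, the smaller (27 mm) at y = -50 mm for the nut driver. Origin: centre of the underside.
- stand_hole0 (a point): Mouth centre of the larger hole, on top of the stand, 75 mm above the table. The key's rim rests on the hole's floor 60 mm below.
- nutdriver: Bystander: small nut driver, standing upright in the stand's smaller hole, grey handle 25 mm thick, 147 mm tall (its top 162 mm above the table); leave it. Origin: centre of its lower end.
- clampring: Bystander: spare clamp ring, aluminium, 90 mm across, 10 mm thick, lying flat. Origin: centre of its underside.
- pickglass: Bystander: folding pick glass, steel, 34 x 34 mm, 42 mm tall. Origin: centre of its underside.
- yarncone: Bystander: yarn cone, white, 84 mm across, 150 mm tall. Origin: centre of its underside.
- cutter: Bystander: round sample cutter, 116 mm across, 82 mm tall, black knob. Origin: centre of its underside.
- weightbox: Bystander: wooden weight box, orange wood, 90 x 130 mm, 55 mm tall. Origin: centre of its underside.
- threadtube: Bystander: tube of sewing thread, 42 mm across, 65 mm tall, standing. Origin: centre of its underside.

How it is judged:
On the way, in this order (a step that is already met when the one before it is completed fails the run):
1. the key's socket is fully down over the nut (horizontal distance between key and bore below 0.008 m and z of key in the frame of bore below -0.096 m), for 0.2 s.
2. the nut is turned up firm with the key on it (value of joint nut above 1.58 rad and value of joint stud above 0.035 rad and z of key in the frame of bore below -0.094 m), for 0.1 s.
At the end, for the whole second after the job is handed in: The nut is home on its washer (turned to within 0.05 rad of its stop) and the key stands at rest in the larger hole of the stand: rim within 5 mm of the hole's floor and 8 mm of its axis, within 7 degrees of upright, let go (value of joint nut above 1.55 rad and horizontal distance between key and stand_hole0 below 0.008 m and height (world z) of key below 0.02 m and angle between key's own z axis and vertical below 0.12 rad and linear speed of key below 0.02 m/s); the robot touches nothing.
It fails at once if the nut and its stud are strained past firm (wound up by more than 0.12 rad, 0.48 N m) (value of joint stud above 0.12 rad).
It fails at once if the key is pressed on the top of the nut with more than 30 N (contact force between key and nut above 30 N and z of key in the frame of bore above -0.0925 m).
It fails at once if the key bears on the tester with more than 30 N (contact force between key and instrument above 30 N).
It fails at once if the key is dropped or driven into the stand (more than 60 N) (contact force between key and stand above 60 N).
It fails at once if a bystander on the bench or the nut driver is moved by more than 25 mm (distance of any of nutdriver, clampring, pickglass, yarncone, cutter, weightbox, threadtube from where it was at the start of the episode above 0.025 m).
It also fails if it takes over 72 s, if anything falls off the work surface, if the arm or the gripper's body presses on something with over 40 N, if the wrist force passes 120 N, or if a joint passes its speed limit or range.

## Working session

There is one attempt and no reset: what is moved stays moved. The work goes in short steps, Python scripts to look and compute and a tool call to move; the robot and the scene stay as the last step left them, time stands still between calls to the robot, and variables do not carry over. Pictures are saved under pics/ and viewed, at most 10 in all, crops included, and the job is handed in when it is done.

Besides the shell and the picture viewer there is one more tool, called after ">>>" as name([rows], argument=value, ...), one row to a line, values as JSON. step_arm: Moves the arm, as the interface text tells. Its arguments: {"type":"object","properties":{"moves":{"type":"array","items":{"type":"object","properties":{"rx":{"type":"number"},"ry":{"type":"number"},"rz":{"type":"number"},"dx":{"type":"number"},"dy":{"type":"number"},"dz":{"type":"number"},"gripper":{"type":"number"}}}},"grip_force":{"type":"number"}},"required":["moves"]}

```bash
mkdir -p pics
python3 - <<'E'
from bench import r
import cv2
o=r.get_obs();print({k:o[k] for k in('clock','tcp_pos','orientation','contact_force','grip_width')},r.tcp_to_tips)
for n in('scene','top'):
    cv2.imwrite(f'pics/{n}0.png',r.grab_frame(n));c=r.camera_info(n);print(n,c)
E
```

```text
{'clock': 0.0, 'tcp_pos': array([ 0.23552772, -0.63198237,  0.25230541]), 'orientation': array([-3.08996419e+00, -5.57132087e-01,  7.66705447e-04]), 'contact_force': array([-0.25557406,  1.02174701, -0.49708719]), 'grip_width': 0.08544495363758008} 0.022
scene {'mtx': array([[484.72715303,   0.        , 322.02101214],
       [  0.        , 484.72715303, 194.86607296],
       [  0.        ,   0.        ,   1.        ]]), 'rvec': array([ 2.38533365,  1.04276729, -0.30173959]), 'tvec': array([-0.38660683, -0.25194836,  1.64095114])}
top {'mtx': array([[410.3865865 ,   0.        , 316.63293529],
       [  0.        , 410.3865865 , 199.13409432],
       [  0.        ,   0.        ,   1.        ]]), 'rvec': array([ 2.20567597, -2.16688819,  0.11346284]), 'tvec': array([-0.01688457,  0.57460039,  1.20128054])}
```

View pics/scene0.png

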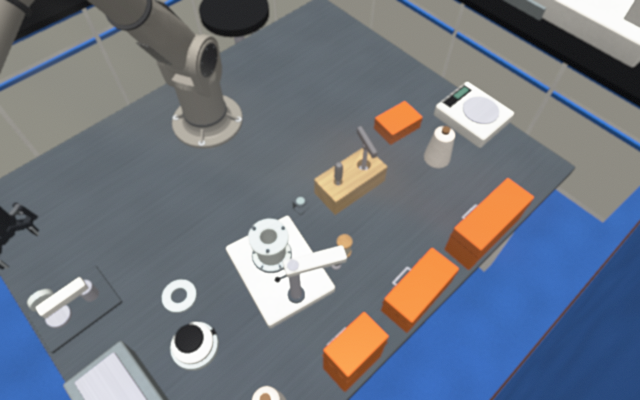

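View pics/top0.png

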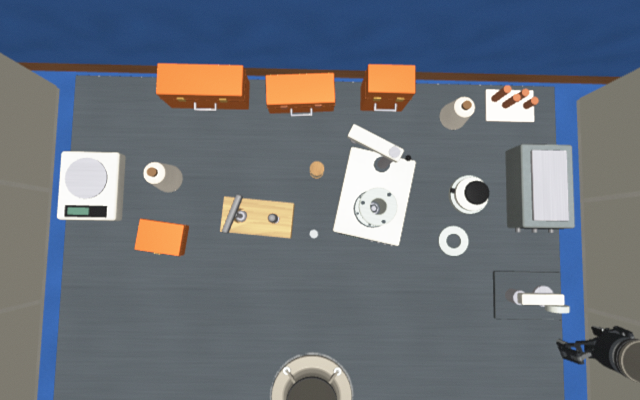

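Both views show the stand near top pixel (257,218) with the T-key at its left end, around (232,213). The pedestal is at about (376,207). Next I'll enlarge both areas.

```bash
cat > h.py <<'E'
import numpy as np,cv2
from bench import r
def ray(n,uv,z,c=None):
    c=c or r.camera_info(n);R=cv2.Rodrigues(c['rvec'])[0];o=-R.T@c['tvec'].ravel()
    d=R.T@np.linalg.inv(c['mtx'])@np.array([uv[0],uv[1],1.]);return o+d*(z-o[2])/d[2]
def proj(n,p,c=None):
    c=c or r.camera_info(n);return cv2.projectPoints(np.array([p],float),c['rvec'],c['tvec'],c['mtx'],None)[0].ravel()
E
python3 - <<'E'
from h import *
im=cv2.imread('pics/top0.png')
a=im[185:250,210:300];b=im[180:245,330:420]
cv2.imwrite('pics/tc.png',np.hstack([cv2.resize(x,None,fx=4.4,fy=4.4,interpolation=cv2.INTER_CUBIC) for x in(a,b)]))
hsv=cv2.cvtColor(im,cv2.COLOR_BGR2HSV)
m=cv2.inRange(hsv,(10,60,90),(28,255,255));m[:190]=0;m[245:]=0;m[:,:215]=0;m[:,300:]=0
p=cv2.findNonZero(m);q=cv2.minAreaRect(p);print(q,[ray('top',u,.075)[:2].round(3) for u in cv2.boxPoints(q)])
for uv,z in(((232,213),.19),((376,207),.15),((272,218),.162)):print(uv,ray('top',uv,z).round(4))
print(proj('top',(0,0,0)))
E
```

```text
((256.90594482421875, 216.9405975341797), (71.64268493652344, 35.72183609008789), 5.710592269897461) [array([0.474, 0.268]), array([0.576, 0.261]), array([0.559, 0.058]), array([0.458, 0.066])]
(232, 213) [0.5209 0.2127 0.19  ]
(376, 207) [ 0.5458 -0.1642  0.15  ]
(272, 218) [0.5109 0.1125 0.162 ]
[310.86475684 395.43153081]
```

View pics/tc.png

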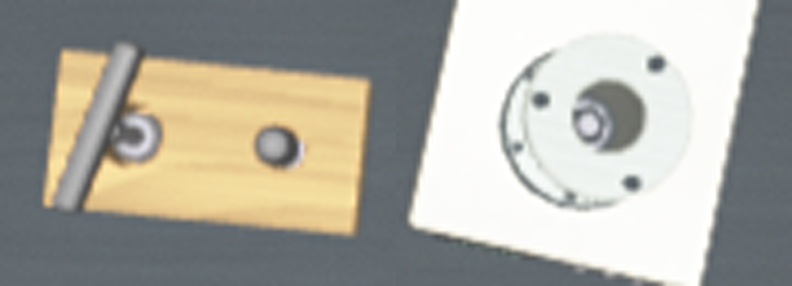

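The crop shows the handle's ends at about (125,48) and (68,205), and the bore centre at about (609,117). The nut driver is at (278,146).

```bash
cat >> h.py <<'E'
from scipy.spatial.transform import Rotation as Ro
def state():
    o=r.get_obs();R=Ro.from_rotvec(o['orientation']).as_matrix();x=R[:,0]
    return o,R,np.degrees(np.arctan2(x[1],x[0]))
def to(p,yaw=None):
    """tool-frame shift (mm) from here to p, and turn (deg, tool vector) to vertical at yaw"""
    o,R,y=state();d=R.T@(np.array(p)-o['tcp_pos'])*1e3
    y=np.radians(y if yaw is None else yaw);T=np.array([[np.cos(y),np.sin(y),0],[np.sin(y),-np.cos(y),0],[0,0,-1]]).T
    T=np.column_stack([[np.cos(y),np.sin(y),0],[np.sin(y),-np.cos(y),0],[0,0,-1]])
    return d.round(1),np.degrees(Ro.from_matrix(R.T@T).as_rotvec()).round(2)
E
python3 - <<'E'
from h import *
f=lambda x,y,ox,oy:(ox+x/4.4-.4,oy+y/4.4-.4)
a=ray('top',f(125,48,210,185),.194);b=ray('top',f(68,205,210,185),.194);d=a-b
ya=np.degrees(np.arctan2(d[1],d[0]));print(a,b,np.linalg.norm(d),(a+b)/2,ya)
print('bore',ray('top',f(609-396,117,330,180),.15))
o,R,y=state();print(y,o['joints'].round(2))
for t in(ya,ya+180):print(to((.5,-.3,.42),t),to((.521,.213,.33),t))
E
```

```text
[0.56586401 0.19817073 0.194     ] [0.47406624 0.22799658 0.194     ] 0.09652157117014985 [0.51996512 0.21308365 0.194     ] -17.999406976689286
bore [ 0.5480982  -0.16957941  0.15      ]
20.440287823285416 [ 1.11  0.48  0.02  1.56 -0.01  1.11 -0.08]
(array([ 363.7, -219. , -167.3]), array([-0.09,  0.04, 38.44])) (array([ 562.6, -692.3,  -76.5]), array([-0.09,  0.04, 38.44]))
(array([ 363.7, -219. , -167.3]), array([-5.0000e-02, -1.1000e-01, -1.4156e+02])) (array([ 562.6, -692.3,  -76.5]), array([-5.0000e-02, -1.1000e-01, -1.4156e+02]))
```

>>> step_arm([
  {"dz":-42},
  {"dz":-42},
  {"dz":-42},
  {"dz":-42},
  {"dx":45.5,"dy":-27.4},
  {"dx":45.5,"dy":-27.4},
  {"dx":45.5,"dy":-27.4},
  {"dx":45.5,"dy":-27.4},
  {"dx":45.5,"dy":-27.4},
  {"dx":45.5,"dy":-27.4},
  {"dx":45.5,"dy":-27.4},
  {"dx":45.5,"dy":-27.4},
])

```text
invalid input at $.moves[0]: expected keys rx, ry, rz, dx, dy, dz, gripper
```

>>> step_arm([
  {"dx":20,"dy":-47,"rz":0},
  {"dx":20,"dy":-47},
  {"dx":20,"dy":-47},
  {"dx":20,"dy":-47},
  {"dx":20,"dy":-47},
  {"dx":20,"dy":-47},
  {"dx":20,"dy":-47},
  {"dx":20,"dy":-47},
  {"dx":20,"dy":-47},
  {"dx":20,"dy":-47},
])

```text
invalid input at $.moves[0]: expected keys rx, ry, rz, dx, dy, dz, gripper
```

>>> step_arm([
  {"rz":-10.1},
  {"rz":-10.1},
  {"rz":-10.1},
  {"rz":-10.1},
  {"rz":-10.1},
  {"rz":-10.1},
  {"rz":-10.1},
  {"rz":-10.1},
  {"rz":-10.1},
  {"rz":-10.1},
  {"rz":-10.1},
  {"rz":-10.1},
  {"rz":-10.1},
  {"rz":-10.1},
  {},
])

```text
invalid input at $.moves[0]: expected keys rx, ry, rz, dx, dy, dz, gripper
```

Run:
```python
from h import *
o,R,y=state();print(o['clock'],o['tcp_pos'],y,o['joints'].round(2))
c=r.camera_info('wrist');im=r.grab_frame('wrist');cv2.imwrite('pics/w1.png',im)
RR=cv2.Rodrigues(c['rvec'])[0];print('cam',-RR.T@c['tvec'].ravel(),RR[2],proj('wrist',(.52,.213,.194),c))
print(to((.52,.213,.3),162)); import pickle;pickle.dump(c,open('c1.pkl','wb'))
```

```text
0.1 [ 0.23555013 -0.63202817  0.25242851] 20.440287823285416 [ 1.11  0.48  0.02  1.56 -0.01  1.11 -0.08]
cam [ 0.31178059 -0.60359326  0.37234945] [-0.30035979 -0.11011395 -0.94744863] [-11363.14531596  -8458.91754292]
(array([ 561.7, -692.6,  -46.6]), array([-4.0000e-02, -9.0000e-02, -1.4155e+02]))
```

View pics/w1.png

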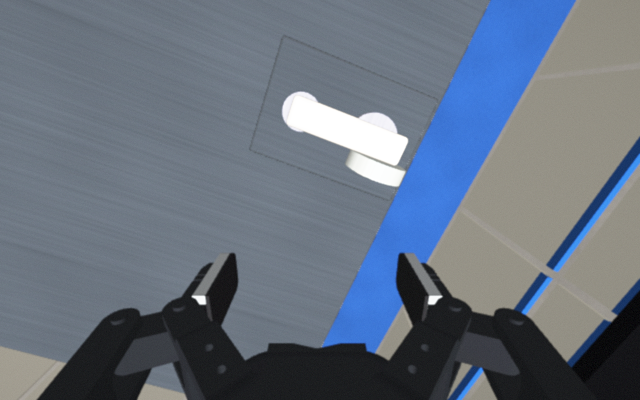

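The moves were refused because each row needs all its keys, so the arm hasn't moved. The wrist picture only shows the start area, with the fingers at (215,280) and (420,280).

>>> step_arm([
  {"rx":0,"ry":0,"rz":0,"dx":0,"dy":0,"dz":-56,"gripper":1},
  {"rx":0,"ry":0,"rz":0,"dx":0,"dy":0,"dz":-56,"gripper":1},
  {"rx":0,"ry":0,"rz":0,"dx":0,"dy":0,"dz":-56,"gripper":1},
  {"rx":0,"ry":0,"rz":0,"dx":52,"dy":-31,"dz":0,"gripper":1},
  {"rx":0,"ry":0,"rz":0,"dx":52,"dy":-31,"dz":0,"gripper":1},
  {"rx":0,"ry":0,"rz":0,"dx":52,"dy":-31,"dz":0,"gripper":1},
  {"rx":0,"ry":0,"rz":0,"dx":52,"dy":-31,"dz":0,"gripper":1},
  {"rx":0,"ry":0,"rz":0,"dx":52,"dy":-31,"dz":0,"gripper":1},
  {"rx":0,"ry":0,"rz":0,"dx":52,"dy":-31,"dz":0,"gripper":1},
  {"rx":0,"ry":0,"rz":0,"dx":52,"dy":-33,"dz":0,"gripper":1},
  {"rx":0,"ry":0,"rz":0,"dx":20,"dy":-47,"dz":0,"gripper":1},
  {"rx":0,"ry":0,"rz":0,"dx":20,"dy":-47,"dz":0,"gripper":1},
  {"rx":0,"ry":0,"rz":0,"dx":20,"dy":-47,"dz":0,"gripper":1},
  {"rx":0,"ry":0,"rz":0,"dx":20,"dy":-47,"dz":0,"gripper":1},
  {"rx":0,"ry":0,"rz":0,"dx":20,"dy":-47,"dz":0,"gripper":1},
  {"rx":0,"ry":0,"rz":0,"dx":20,"dy":-47,"dz":0,"gripper":1},
  {"rx":0,"ry":0,"rz":0,"dx":20,"dy":-47,"dz":0,"gripper":1},
  {"rx":0,"ry":0,"rz":0,"dx":20,"dy":-47,"dz":0,"gripper":1},
  {"rx":0,"ry":0,"rz":0,"dx":20,"dy":-47,"dz":0,"gripper":1},
  {"rx":0,"ry":0,"rz":0,"dx":20,"dy":-47,"dz":0,"gripper":1},
])

```text
clock: 2.65
tcp_pos: [0.5234, 0.2114, 0.4211]
orientation: [3.092, 0.557, -0.0]
contact_force: [0.6, 0.6, -0.2]
grip_width: 0.0854
gripper_force: 0.0
```

>>> step_arm([
  {"rx":0,"ry":0,"rz":-10.1,"dx":0,"dy":0,"dz":0,"gripper":1},
  {"rx":0,"ry":0,"rz":-10.1,"dx":0,"dy":0,"dz":0,"gripper":1},
  {"rx":0,"ry":0,"rz":-10.1,"dx":0,"dy":0,"dz":0,"gripper":1},
  {"rx":0,"ry":0,"rz":-10.1,"dx":0,"dy":0,"dz":0,"gripper":1},
  {"rx":0,"ry":0,"rz":-10.1,"dx":0,"dy":0,"dz":0,"gripper":1},
  {"rx":0,"ry":0,"rz":-10.1,"dx":0,"dy":0,"dz":0,"gripper":1},
  {"rx":0,"ry":0,"rz":-10.1,"dx":0,"dy":0,"dz":0,"gripper":1},
  {"rx":0,"ry":0,"rz":-10.1,"dx":0,"dy":0,"dz":0,"gripper":1},
  {"rx":0,"ry":0,"rz":-10.1,"dx":0,"dy":0,"dz":0,"gripper":1},
  {"rx":0,"ry":0,"rz":-10.1,"dx":0,"dy":0,"dz":0,"gripper":1},
  {"rx":0,"ry":0,"rz":-10.1,"dx":0,"dy":0,"dz":0,"gripper":1},
  {"rx":0,"ry":0,"rz":-10.1,"dx":0,"dy":0,"dz":0,"gripper":1},
  {"rx":0,"ry":0,"rz":-10.1,"dx":0,"dy":0,"dz":0,"gripper":1},
  {"rx":0,"ry":0,"rz":-10.1,"dx":0,"dy":0,"dz":0,"gripper":1},
  {"rx":0,"ry":0,"rz":0,"dx":0,"dy":0,"dz":0,"gripper":1},
])

```text
clock: 4.53
tcp_pos: [0.5236, 0.2098, 0.421]
orientation: [-0.498, -3.101, 0.0]
contact_force: [-0.8, 0.0, -0.3]
grip_width: 0.0855
gripper_force: 0.0
```

Run:
```python
from h import *
o,R,y=state();print(o['clock'],o['tcp_pos'],y,o['joints'].round(2))
c=r.camera_info('wrist');im=r.grab_frame('wrist');cv2.imwrite('pics/w2.png',im)
RR=cv2.Rodrigues(c['rvec'])[0];print('cam',-RR.T@c['tvec'].ravel(),RR[2],proj('wrist',(.52,.213,.194),c))
print(to((.52,.213,.3),162)); import pickle;pickle.dump(c,open('c2.pkl','wb'))
```

```text
4.525 [0.52357422 0.20982971 0.42096435] 161.74135243747915 [ 0.24  0.3  -0.92  1.54  0.24  1.42  0.55]
cam [0.44433079 0.2354995  0.54094393] [ 0.30342648 -0.09984829 -0.94760893] [318.37015673 170.18603926]
(array([  4.4,   1.9, 121. ]), array([-0.02, -0.03, -0.38]))
```

View pics/w2.png

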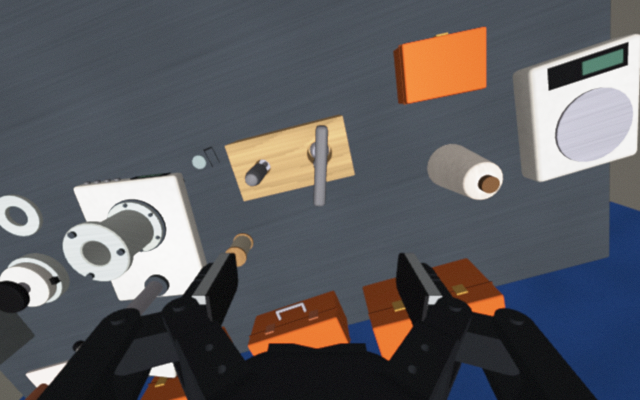

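The wrist view shows the handle vertical in the picture, from (321,125) to (320,206). The bore mouth is at about (97,253) and the nut driver at (257,172).

Run:
```python
from h import *
import pickle;c=pickle.load(open('c2.pkl','rb'));im=cv2.imread('pics/w2.png')
hsv=cv2.cvtColor(im,cv2.COLOR_BGR2HSV);s=hsv[115:215,300:340,1]
print(s[::8,::2])
g=im[115:215,300:340].mean(2)
m=((hsv[:,:,1]<40)&(im.mean(2)<150)).astype(np.uint8);k=np.zeros_like(m);k[115:215,305:338]=m[115:215,305:338]
n,l,st,ce=cv2.connectedComponentsWithStats(k);i=1+np.argmax(st[1:,4]);print(st[i])
for row in range(st[i][1],st[i][1]+st[i][3],6):
    xs=np.flatnonzero(l[row]==i);print(row,xs.min(),xs.max())
a=ray('wrist',(321,125),.194,c);b=ray('wrist',(320,207),.194,c);d=a-b;print(a,b,np.linalg.norm(d),(a+b)/2,np.degrees(np.arctan2(d[1],d[0])))
# bore: dark ellipse and mouth
f=im[215:290,55:140]
cv2.imwrite('pics/b.png',cv2.resize(f,None,fx=6,fy=6,interpolation=cv2.INTER_CUBIC))
print('bore',ray('wrist',(97,253),.15,c), proj('wrist',(.548,-.1696,.15),c))
```

```text
[[ 43  43  46  43  43  42  43  43  47  42  42  45  42  44  47  35  20  34
   79 103]
 [ 22  18  72  97 114 115 113 109 109 107 105 108 107 108 107 106 102 101
  100 101]
 [104 103 101 104 102 103 104 106   9   9   7  10   8  13  98  98  96  96
   98  95]
 [100 105 102 100 104 101  96  98   9   9   7  10   9  11 101  99  99 103
  103 102]
 [101 100 102 100 109  58  12  14  13   9   8  10   9  12  72 111 106 104
  104 102]
 [103 105 104 110 121 105  22  19  11   9   7   7  11   8 100 125 112 106
  106 107]
 [104 104 106 105 104 106 111  10  10  10  12   8   6  24 105 102  99  98
   99  98]
 [104 100 101  99 101 103 105  76  10  12   5   7  13  74 107 108 104 105
  104 107]
 [108 106 108 104 108 104 104  63  10   7   7   8  12  95 105 102 100  89
   74  35]
 [ 93  72  42   0  36  43  44  13   8   8   7   9  12  35  46  37  44  40
   48  36]
 [ 46  42  47  44  41  41  37  12   7  10   7   9  11  39  41  44  42  43
   40  44]
 [ 38  38  41  42  37  40  41  14   9   8  12   9  14  39  39  45  41  43
   43  42]
 [ 38  45  49  38  46  40  45  42  43  45  43  42  43  45  43  43  46  42
   40  43]]
[305 126  33  82 808]
126 318 324
132 316 327
138 316 326
144 312 326
150 310 327
156 313 326
162 314 326
168 315 325
174 315 325
180 315 337
186 309 326
192 313 327
198 313 328
204 313 325
[0.46816053 0.23329821 0.194     ] [0.56803046 0.19955932 0.194     ] 0.10541497551303983 [0.5180955  0.21642876 0.194     ] 161.33357600372096
bore [ 0.54705687 -0.16440751  0.15      ] [ 94.47678307 254.40672077]
```

View pics/b.png

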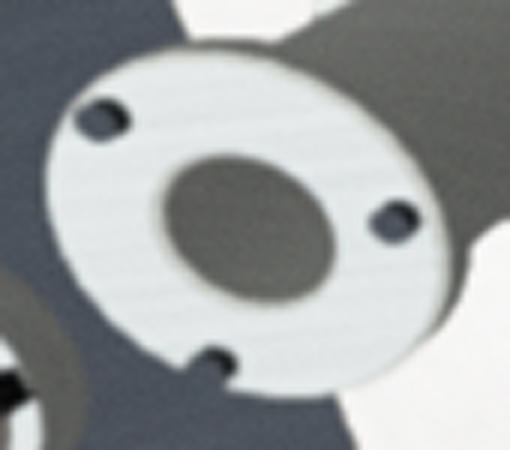

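>>> step_arm([
  {"rx":0,"ry":0,"rz":0,"dx":3,"dy":-3,"dz":30,"gripper":1},
  {"rx":0,"ry":0,"rz":0,"dx":3,"dy":-3,"dz":40,"gripper":1},
  {"rx":0,"ry":0,"rz":0,"dx":0,"dy":0,"dz":40,"gripper":1},
  {"rx":0,"ry":0,"rz":0,"dx":0,"dy":0,"dz":10,"gripper":1},
  {"rx":0,"ry":0,"rz":0,"dx":0,"dy":0,"dz":0,"gripper":1},
])

```text
clock: 5.2
tcp_pos: [0.5162, 0.2064, 0.3017]
orientation: [-0.498, -3.102, -0.0]
contact_force: [-0.1, 0.3, 0.8]
grip_width: 0.0853
gripper_force: 0.0
```

Run:
```python
from h import *
import pickle
o,R,y=state();print(o['clock'],o['tcp_pos'],y)
c=r.camera_info('wrist');im=r.grab_frame('wrist');cv2.imwrite('pics/w3.png',im);pickle.dump(c,open('c3.pkl','wb'))
print(proj('wrist',(.519,.2148,.194),c))
```

```text
5.2 [0.51618858 0.20644391 0.30170215] 161.7694807705924
[327.13842954 205.72835282]
```

View pics/w3.png

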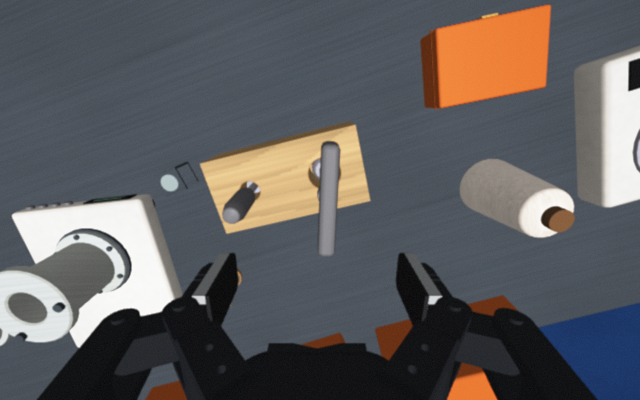

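The handle is at (330,142) to (327,255) and a little to the right of centre.

Run:
```python
from h import *
import pickle;c=pickle.load(open('c3.pkl','rb'));im=cv2.imread('pics/w3.png')
hsv=cv2.cvtColor(im,cv2.COLOR_BGR2HSV);m=(hsv[:,:,1]<28).astype(np.uint8);m[:135]=0;m[262:]=0;m[:,:300]=0;m[:,350:]=0
xs=[]
for row in list(range(195,250,6)):
    q=np.flatnonzero(m[row]);xs.append((row,q.min(),q.max()))
print(xs, np.flatnonzero(m[:,327:331].sum(1)==4)[[0,-1]])
mid=np.array([((a+b)/2,rw) for rw,a,b in xs]);k=np.polyfit(mid[:,1],mid[:,0],1)
rr=np.flatnonzero(m[:,327:331].sum(1)==4);t,bm=rr[0],rr[-1]
a=ray('wrist',(np.polyval(k,t),t),.194,c);b=ray('wrist',(np.polyval(k,bm),bm),.194,c);d=a-b
ya=np.degrees(np.arctan2(d[1],d[0]));p=(a+b)/2;print(a,b,np.linalg.norm(d),p,ya)
print(to((p[0],p[1],.177),ya))
```

```text
[(195, np.int64(318), np.int64(336)), (201, np.int64(320), np.int64(336)), (207, np.int64(320), np.int64(346)), (213, np.int64(319), np.int64(336)), (219, np.int64(319), np.int64(336)), (225, np.int64(318), np.int64(335)), (231, np.int64(318), np.int64(335)), (237, np.int64(318), np.int64(335)), (243, np.int64(318), np.int64(334)), (249, np.int64(318), np.int64(334))] [142 255]
[0.46811045 0.23518986 0.194     ] [0.56478188 0.1987301  0.194     ] 0.10331834218641962 [0.51644617 0.21695998 0.194     ] 159.33596456115518
(array([  3.5,   9.4, 125.6]), array([0.07, 0.06, 2.45]))
```

>>> step_arm([
  {"rx":0,"ry":0,"rz":1.4,"dx":3,"dy":9,"dz":0,"gripper":1},
  {"rx":0,"ry":0,"rz":0,"dx":0,"dy":0,"dz":30,"gripper":1},
  {"rx":0,"ry":0,"rz":0,"dx":0,"dy":0,"dz":35,"gripper":1},
  {"rx":0,"ry":0,"rz":0,"dx":0,"dy":0,"dz":35,"gripper":1},
  {"rx":0,"ry":0,"rz":0,"dx":0,"dy":0,"dz":19,"gripper":1},
  {"rx":0,"ry":0,"rz":0,"dx":0,"dy":0,"dz":0,"gripper":1},
])

```text
clock: 6.0
tcp_pos: [0.5162, 0.2158, 0.1824]
orientation: [-0.534, -3.095, 0.0]
contact_force: [-0.7, 1.2, -0.0]
grip_width: 0.0853
gripper_force: 0.0
```

>>> step_arm([
  {"rx":0,"ry":0,"rz":0,"dx":0,"dy":0,"dz":0,"gripper":-0.3},
  {"rx":0,"ry":0,"rz":0,"dx":0,"dy":0,"dz":0,"gripper":-1},
  {"rx":0,"ry":0,"rz":0,"dx":0,"dy":0,"dz":0,"gripper":-1},
  {"rx":0,"ry":0,"rz":0,"dx":0,"dy":0,"dz":0,"gripper":-1},
  {"rx":0,"ry":0,"rz":0,"dx":0,"dy":0,"dz":0,"gripper":-1},
  {"rx":0,"ry":0,"rz":0,"dx":0,"dy":0,"dz":0,"gripper":-1},
], grip_force=50)

```text
clock: 6.75
tcp_pos: [0.5163, 0.2162, 0.1828]
orientation: [0.533, 3.095, 0.001]
contact_force: [0.4, 1.1, 3.9]
grip_width: 0.0153
gripper_force: 49.3
```

Run:
```python
from h import *
o,R,y=state();print(o)
c=r.camera_info('wrist');im=r.grab_frame('wrist');cv2.imwrite('pics/w4.png',im)
```

```text
{'clock': 6.75, 'joints': array([ 0.1306323 ,  0.49590869, -0.82736913,  1.86123614,  0.43700323,
        0.97482043,  0.34090408]), 'qvel': array([-3.40673724e-04, -7.47671004e-05, -1.37071836e-03, -8.97743768e-04,
       -1.36683784e-03,  2.97375857e-04,  3.41575987e-05]), 'tau': array([ 3.60844536e-01, -4.62062967e+01, -8.69567335e+00, -2.19498682e+01,
        1.30376718e-01,  1.94556587e-01,  1.66695329e-03]), 'tcp_pos': array([0.5163281 , 0.2161747 , 0.18277625]), 'orientation': array([5.33318572e-01, 3.09524126e+00, 1.25898938e-03]), 'contact_force': array([0.43906819, 1.10945453, 3.93224093]), 'moment': array([ 0.18551753,  0.01314862, -0.05603661]), 'gripper_force': 49.28053557872772, 'grip_width': 0.015251791813133405}
```

View pics/w4.png

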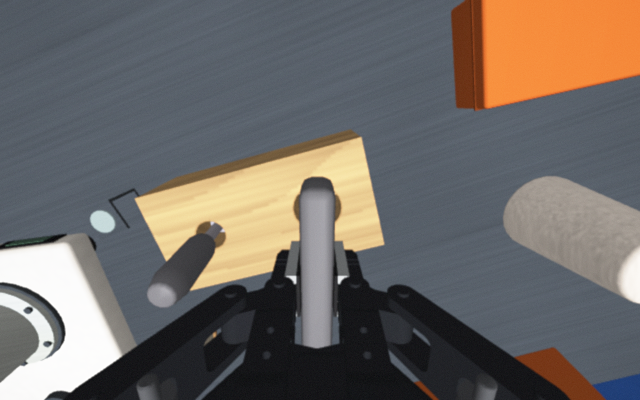

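The key is gripped squarely, with the handle along the middle of the picture at (318,180–345). I'll lift it and take a look at the bore from beside it.

>>> step_arm([
  {"rx":0,"ry":0,"rz":0,"dx":0,"dy":0,"dz":-8,"gripper":-1},
  {"rx":0,"ry":0,"rz":0,"dx":0,"dy":0,"dz":-20,"gripper":-1},
  {"rx":0,"ry":0,"rz":0,"dx":0,"dy":0,"dz":-30,"gripper":-1},
  {"rx":0,"ry":0,"rz":0,"dx":0,"dy":0,"dz":-40,"gripper":-1},
  {"rx":0,"ry":0,"rz":0,"dx":0,"dy":0,"dz":-40,"gripper":-1},
  {"rx":0,"ry":0,"rz":0,"dx":0,"dy":0,"dz":-40,"gripper":-1},
  {"rx":0,"ry":0,"rz":0,"dx":0,"dy":0,"dz":-40,"gripper":-1},
  {"rx":0,"ry":0,"rz":0,"dx":-15,"dy":-24,"dz":0,"gripper":-1},
  {"rx":0,"ry":0,"rz":0,"dx":-23,"dy":-36,"dz":0,"gripper":-1},
  {"rx":0,"ry":0,"rz":0,"dx":-23,"dy":-36,"dz":0,"gripper":-1},
  {"rx":0,"ry":0,"rz":0,"dx":-23,"dy":-36,"dz":0,"gripper":-1},
  {"rx":0,"ry":0,"rz":0,"dx":-23,"dy":-36,"dz":0,"gripper":-1},
  {"rx":0,"ry":0,"rz":0,"dx":-23,"dy":-36,"dz":0,"gripper":-1},
  {"rx":0,"ry":0,"rz":0,"dx":-23,"dy":-34,"dz":0,"gripper":-1},
  {"rx":0,"ry":0,"rz":0,"dx":0,"dy":0,"dz":0,"gripper":-1},
  {"rx":0,"ry":0,"rz":0,"dx":0,"dy":0,"dz":0,"gripper":-1},
], grip_force=80)

```text
clock: 8.8
tcp_pos: [0.5801, -0.059, 0.4008]
orientation: [-0.533, -3.096, -0.001]
contact_force: [0.7, 0.1, -3.0]
grip_width: 0.0153
gripper_force: 78.3
```

Run:
```python
from h import *
import pickle
o,R,y=state();print(o['clock'],o['tcp_pos'],y,o['contact_force'],o['moment'],o['joints'].round(2),o['grip_width'])
c=r.camera_info('wrist');im=r.grab_frame('wrist');cv2.imwrite('pics/w5.png',im);pickle.dump(c,open('c5.pkl','wb'))
print(proj('wrist',(.545,-.166,.15),c))
```

```text
8.8 [ 0.58005021 -0.05897427  0.40083793] 160.47788286509868 [ 0.73061021  0.14527683 -3.03238643] [ 0.06859515  0.06030376 -0.06880174] [ 0.62  0.32 -0.81  1.54  0.23  1.38  1.02] 0.015272393085613567
[233.82171956 171.34556218]
```

View pics/w5.png

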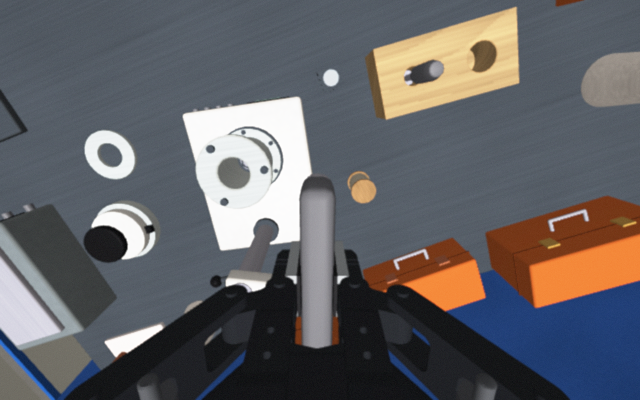

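The bore mouth is at about (235,173) and the stand's empty larger hole at (482,56).

Run:
```python
from h import *
import pickle;c=pickle.load(open('c5.pkl','rb'));im=cv2.imread('pics/w5.png');g=cv2.cvtColor(im,cv2.COLOR_BGR2GRAY)
m=(g>165).astype(np.uint8);m[:,:190]=0;m[215:]=0
cs,h=cv2.findContours(m[:,:290],cv2.RETR_CCOMP,cv2.CHAIN_APPROX_NONE)
for k,(q,hh) in enumerate(zip(cs,h[0])):
    if hh[3]>=0 and len(q)>50:
        e=cv2.fitEllipse(q);P=np.array([ray('wrist',u[0],.15,c)[:2] for u in q]);cc,rad=cv2.minEnclosingCircle(P.astype(np.float32));A=np.c_[2*P,np.ones(len(P))];s=np.linalg.lstsq(A,(P**2).sum(1),rcond=None)[0]
        print(e,s[:2],np.sqrt(s[2]+s[0]**2+s[1]**2),cc,rad)
# stand hole
s=ray('wrist',(482.5,55.5),.075,c);print('hole',s)
# outer ring from bright/dark edges on the left/top
b=[]
```

```text
((233.31314086914062, 172.75067138671875), (30.875497817993164, 34.716732025146484), 131.63478088378906) [ 0.54695697 -0.16762463] 0.022501299937510447 (0.5469517111778259, -0.1674458086490631) 0.02346620336174965
((261.15679931640625, 150.1633758544922), (13.800540924072266, 35.26387405395508), 140.63754272460938) [ 0.53491486 -0.13074794] 0.021535425236321112 (0.5327101349830627, -0.1232549175620079) 0.025842007249593735
((250.90028381347656, 156.3988494873047), (56.136043548583984, 63.67506408691406), 126.7746810913086) [ 0.53618505 -0.13686684] 0.04018876748182871 (0.5348735451698303, -0.13325519859790802) 0.04300069808959961
hole [0.51818508 0.21616048 0.075     ]
```

Run:
```python
from h import *
import pickle;c=pickle.load(open('c5.pkl','rb'));im=cv2.imread('pics/w5.png')
print(im[170:190,318].tolist())
o,R,y=state()
for v in(176,178,180):
    for dz in(.0112,-.0168):
        p=ray('wrist',(318,v),o['tcp_pos'][2]+dz,c);print(v,dz,(R.T@(p-o['tcp_pos'])*1e3).round(1))
print(to((.5465,-.1675,.4)),to((.547,-.1676,.4)))
```

```text
[[104, 93, 87], [105, 98, 89], [104, 96, 88], [99, 94, 92], [104, 101, 102], [101, 98, 100], [87, 85, 86], [69, 67, 66], [62, 61, 63], [62, 59, 61], [67, 64, 64], [65, 62, 63], [67, 63, 62], [63, 60, 61], [67, 65, 65], [70, 66, 68], [71, 68, 68], [77, 72, 74], [83, 81, 82], [96, 92, 93]]
176 0.0112 [ 56.   -0.5 -11.2]
176 -0.0168 [49.  -0.3 16.8]
178 0.0112 [ 55.2  -0.5 -11.2]
178 -0.0168 [48.  -0.3 16.8]
180 0.0112 [ 54.3  -0.5 -11.2]
180 -0.0168 [46.9 -0.3 16.8]
(array([  -4.7, -114.1,    0.8]), array([ 0.04, -0.  , -0.  ])) (array([  -5.2, -114.1,    0.8]), array([ 0.04, -0.  , -0.  ]))
```

>>> step_arm([
  {"rx":0,"ry":0,"rz":0,"dx":-1,"dy":-28,"dz":0,"gripper":-1},
  {"rx":0,"ry":0,"rz":0,"dx":-1,"dy":-29,"dz":0,"gripper":-1},
  {"rx":0,"ry":0,"rz":0,"dx":-1,"dy":-29,"dz":0,"gripper":-1},
  {"rx":0,"ry":0,"rz":0,"dx":0,"dy":-28,"dz":0,"gripper":-1},
  {"rx":0,"ry":0,"rz":0,"dx":0,"dy":0,"dz":35,"gripper":-1},
  {"rx":0,"ry":0,"rz":0,"dx":0,"dy":0,"dz":35,"gripper":-1},
  {"rx":0,"ry":0,"rz":0,"dx":0,"dy":0,"dz":0,"gripper":-1},
  {"rx":0,"ry":0,"rz":0,"dx":0,"dy":0,"dz":0,"gripper":-1},
])

```text
clock: 9.85
tcp_pos: [0.546, -0.1672, 0.332]
orientation: [0.531, 3.094, 0.0]
contact_force: [0.5, 0.3, -2.6]
grip_width: 0.0149
gripper_force: 78.5
```

Run:
```python
from h import *
o,R,y=state();print(o['clock'],o['tcp_pos'],y,o['contact_force'],o['moment'],o['joints'].round(2),to((.5451,-.1669,.26),160))
```

```text
9.85 [ 0.54600455 -0.16722223  0.33203318] 160.53053610068372 [ 0.54373537  0.25299929 -2.60925233] [-0.06616213  0.01804538 -0.02690739] [ 0.79  0.33 -0.76  1.67  0.24  1.23  1.21] (array([ 1.1, -0. , 72. ]), array([0.03, 0.12, 0.53]))
```

>>> step_arm([
  {"rx":0,"ry":0,"rz":-10,"dx":0,"dy":0,"dz":0,"gripper":-1},
  {"rx":0,"ry":0,"rz":-10,"dx":0,"dy":0,"dz":0,"gripper":-1},
  {"rx":0,"ry":0,"rz":0,"dx":0,"dy":0,"dz":0,"gripper":-1},
])

```text
clock: 10.22
tcp_pos: [0.5461, -0.1679, 0.3322]
orientation: [-0.01, 3.139, -0.001]
contact_force: [-0.4, 0.5, -3.6]
grip_width: 0.015
gripper_force: 78.6
```

Run:
```python
from h import *
o,R,y=state();print(o['clock'],o['tcp_pos'],y,o['contact_force'],o['moment'],o['joints'].round(2))
```

```text
10.225 [ 0.54607375 -0.16787735  0.33216159] -179.62064597861269 [-0.35201707  0.54205989 -3.57856558] [-0.0360558  -0.00748285 -0.02790476] [ 0.84  0.34 -0.82  1.67  0.27  1.24  1.53]
```

>>> step_arm([
  {"rx":0,"ry":0,"rz":0,"dx":1,"dy":0,"dz":8,"gripper":-1},
  {"rx":0,"ry":0,"rz":0,"dx":0,"dy":0,"dz":5,"gripper":-1},
  {"rx":0,"ry":0,"rz":0,"dx":0,"dy":0,"dz":5,"gripper":-1},
  {"rx":0,"ry":0,"rz":0,"dx":0,"dy":0,"dz":8,"gripper":-1},
  {"rx":0,"ry":0,"rz":0,"dx":0,"dy":0,"dz":0,"gripper":-1},
])

```text
clock: 10.85
tcp_pos: [0.5437, -0.1681, 0.3034]
orientation: [0.012, -3.14, -0.001]
contact_force: [-0.5, 0.3, -2.7]
grip_width: 0.0148
gripper_force: 78.5
```

>>> step_arm([
  {"rx":0,"ry":0,"rz":0,"dx":0,"dy":0,"dz":12,"gripper":-1},
  {"rx":0,"ry":0,"rz":0,"dx":0,"dy":0,"dz":12,"gripper":-1},
  {"rx":0,"ry":0,"rz":0,"dx":0,"dy":0,"dz":12,"gripper":-1},
  {"rx":0,"ry":0,"rz":0,"dx":0,"dy":0,"dz":10,"gripper":-1},
  {"rx":0,"ry":0,"rz":0,"dx":0,"dy":0,"dz":0,"gripper":-1},
  {"rx":0,"ry":0,"rz":0,"dx":0,"dy":0,"dz":0,"gripper":-1},
])

```text
clock: 11.6
tcp_pos: [0.5444, -0.1681, 0.2586]
orientation: [-0.012, 3.141, -0.0]
contact_force: [0.0, 0.6, -3.1]
grip_width: 0.0148
gripper_force: 78.4
```

Run:
```python
from h import *
o,R,y=state();print(o['clock'],o['tcp_pos'],y,o['contact_force'],o['moment'],o['grip_width'],to((.545,-.1676,.26),180))
```

```text
11.6 [ 0.5444368  -0.16812122  0.25857253] -179.55360214000973 [ 0.01992661  0.60510297 -3.13048007] [ 0.03685552  0.0124227  -0.0101084 ] 0.014829441117163587 (array([-0.6,  0.5, -1.4]), array([-0.  ,  0.03,  0.45]))
```

>>> step_arm([
  {"rx":0,"ry":0,"rz":0,"dx":0,"dy":0,"dz":8,"gripper":-1},
  {"rx":0,"ry":0,"rz":0,"dx":0,"dy":0,"dz":8,"gripper":-1},
  {"rx":0,"ry":0,"rz":0,"dx":0,"dy":0,"dz":4,"gripper":-1},
  {"rx":0,"ry":0,"rz":0,"dx":0,"dy":0,"dz":0,"gripper":-1},
  {"rx":0,"ry":0,"rz":0,"dx":0,"dy":0,"dz":0,"gripper":-1},
])

```text
clock: 12.22
tcp_pos: [0.5443, -0.1681, 0.2385]
orientation: [-0.012, 3.141, -0.0]
contact_force: [-0.3, -0.1, -3.7]
grip_width: 0.0145
gripper_force: 78.7
```

>>> step_arm([
  {"rx":0,"ry":0,"rz":0,"dx":0,"dy":0,"dz":1.5,"gripper":-1},
  {"rx":0,"ry":0,"rz":0,"dx":0,"dy":0,"dz":1.5,"gripper":-1},
  {"rx":0,"ry":0,"rz":0,"dx":0,"dy":0,"dz":1,"gripper":-1},
  {"rx":0,"ry":0,"rz":0,"dx":0,"dy":0,"dz":0,"gripper":-1},
])

```text
clock: 12.72
tcp_pos: [0.5441, -0.1682, 0.2342]
orientation: [0.012, -3.141, -0.0]
contact_force: [-0.2, -0.1, -2.6]
grip_width: 0.0148
gripper_force: 78.7
```

>>> step_arm([
  {"rx":0,"ry":0,"rz":0,"dx":0,"dy":0,"dz":1,"gripper":-1},
  {"rx":0,"ry":0,"rz":0,"dx":0,"dy":0,"dz":1,"gripper":-1},
  {"rx":0,"ry":0,"rz":0,"dx":0,"dy":0,"dz":0,"gripper":-1},
])

```text
clock: 13.1
tcp_pos: [0.5441, -0.1682, 0.2322]
orientation: [0.012, -3.141, -0.0]
contact_force: [0.0, 0.0, -2.8]
grip_width: 0.0151
gripper_force: 78.7
```

>>> step_arm([
  {"rx":0,"ry":0,"rz":0,"dx":0,"dy":0,"dz":1,"gripper":-1},
  {"rx":0,"ry":0,"rz":0,"dx":0,"dy":0,"dz":1,"gripper":-1},
  {"rx":0,"ry":0,"rz":0,"dx":0,"dy":0,"dz":0,"gripper":-1},
])

```text
clock: 13.48
tcp_pos: [0.5441, -0.1682, 0.2302]
orientation: [0.012, -3.141, -0.0]
contact_force: [-0.4, 0.6, -2.6]
grip_width: 0.0146
gripper_force: 78.7
```

>>> step_arm([
  {"rx":0,"ry":0,"rz":0,"dx":0,"dy":0,"dz":1,"gripper":-1},
  {"rx":0,"ry":0,"rz":0,"dx":0,"dy":0,"dz":0,"gripper":-1},
])

```text
clock: 13.72
tcp_pos: [0.5441, -0.1682, 0.2292]
orientation: [0.012, -3.141, -0.0]
contact_force: [0.2, -0.6, -3.2]
grip_width: 0.0154
gripper_force: 78.7
```

>>> step_arm([
  {"rx":0,"ry":0,"rz":0,"dx":0,"dy":0,"dz":1,"gripper":-1},
  {"rx":0,"ry":0,"rz":0,"dx":0,"dy":0,"dz":0,"gripper":-1},
])

```text
clock: 13.98
tcp_pos: [0.5441, -0.1682, 0.2282]
orientation: [0.012, -3.141, -0.0]
contact_force: [1.0, 0.6, -2.8]
grip_width: 0.0151
gripper_force: 78.7
```

>>> step_arm([
  {"rx":0,"ry":0,"rz":0,"dx":0,"dy":0,"dz":1,"gripper":-1},
  {"rx":0,"ry":0,"rz":0,"dx":0,"dy":0,"dz":0,"gripper":-1},
])

```text
clock: 14.22
tcp_pos: [0.5444, -0.1681, 0.2277]
orientation: [-0.012, 3.141, -0.0]
contact_force: [-0.9, 0.4, 0.1]
grip_width: 0.0152
gripper_force: 79.3
```

>>> step_arm([
  {"rx":0,"ry":0,"rz":0,"dx":0,"dy":0,"dz":1,"gripper":-1},
  {"rx":0,"ry":0,"rz":0,"dx":0,"dy":0,"dz":0,"gripper":-1},
])

```text
clock: 14.48
tcp_pos: [0.5446, -0.1682, 0.2272]
orientation: [-0.012, 3.141, -0.001]
contact_force: [-1.6, 0.2, 5.8]
grip_width: 0.0152
gripper_force: 80.0
```

Contact came at TCP z 0.2277, which puts the rim on the hex top. I'll turn clockwise under light pressure.

>>> step_arm([
  {"rx":0,"ry":0,"rz":4,"dx":0,"dy":0,"dz":0,"gripper":-1},
  {"rx":0,"ry":0,"rz":4,"dx":0,"dy":0,"dz":0,"gripper":-1},
  {"rx":0,"ry":0,"rz":4,"dx":0,"dy":0,"dz":0,"gripper":-1},
])

```text
clock: 14.85
tcp_pos: [0.5447, -0.1682, 0.2266]
orientation: [0.319, 3.124, -0.0]
contact_force: [-0.5, -0.2, 0.1]
grip_width: 0.0152
gripper_force: 79.1
```

>>> step_arm([
  {"rx":0,"ry":0,"rz":4,"dx":0,"dy":0,"dz":0,"gripper":-1},
  {"rx":0,"ry":0,"rz":4,"dx":0,"dy":0,"dz":0,"gripper":-1},
])

```text
clock: 15.1
tcp_pos: [0.5447, -0.1679, 0.2266]
orientation: [0.536, 3.094, 0.001]
contact_force: [0.9, 1.1, 0.4]
grip_width: 0.015
gripper_force: 79.1
```

>>> step_arm([
  {"rx":0,"ry":0,"rz":4,"dx":0,"dy":0,"dz":0,"gripper":-1},
  {"rx":0,"ry":0,"rz":4,"dx":0,"dy":0,"dz":0,"gripper":-1},
])

```text
clock: 15.35
tcp_pos: [0.5448, -0.1677, 0.2266]
orientation: [0.751, 3.049, 0.001]
contact_force: [1.2, 0.9, -0.1]
grip_width: 0.0148
gripper_force: 79.0
```

>>> step_arm([
  {"rx":0,"ry":0,"rz":0,"dx":0,"dy":0,"dz":1,"gripper":-1},
  {"rx":0,"ry":0,"rz":0,"dx":0,"dy":0,"dz":0,"gripper":-1},
])

```text
clock: 15.6
tcp_pos: [0.5449, -0.1678, 0.2259]
orientation: [0.745, 3.05, 0.001]
contact_force: [0.3, 0.9, 3.8]
grip_width: 0.0149
gripper_force: 79.7
```

Run:
```python
from h import *
o,R,y=state();print(o['clock'],o['tcp_pos'],y,o['contact_force'],o['moment'],o['joints'][6])
```

```text
15.6 [ 0.54489105 -0.16779298  0.22589903] 152.53780623124163 [0.32430119 0.93258221 3.7602295 ] [ 0.53370337 -0.16791696  0.08472409] 1.017712286634923
```

>>> step_arm([
  {"rx":0,"ry":0,"rz":-3,"dx":0,"dy":0,"dz":0,"gripper":-1},
  {"rx":0,"ry":0,"rz":0,"dx":0,"dy":0,"dz":0,"gripper":-1},
])

```text
clock: 15.85
tcp_pos: [0.5446, -0.168, 0.2255]
orientation: [0.667, 3.069, 0.001]
contact_force: [1.3, 1.0, 2.8]
grip_width: 0.0152
gripper_force: 79.4
```

Run:
```python
from h import *
o,R,y=state();print(o['clock'],o['tcp_pos'],y,o['contact_force'],o['moment'])
```

```text
15.85 [ 0.54464534 -0.16800878  0.22550009] 155.46053808202134 [1.29229379 0.95527546 2.82048941] [ 0.50746944 -0.41349138  0.03305884]
```

>>> step_arm([
  {"rx":0,"ry":0,"rz":-3,"dx":0,"dy":0,"dz":0,"gripper":-1},
  {"rx":0,"ry":0,"rz":0,"dx":0,"dy":0,"dz":0,"gripper":-1},
])

```text
clock: 16.1
tcp_pos: [0.5444, -0.1681, 0.2251]
orientation: [0.589, 3.086, 0.001]
contact_force: [1.5, 2.0, -0.9]
grip_width: 0.0151
gripper_force: 78.9
```

Run:
```python
from h import *
o,R,y=state();print(o['clock'],o['tcp_pos'],y,o['contact_force'],o['moment'])
```

```text
16.1 [ 0.54436057 -0.1681154   0.2250682 ] 158.39838967288296 [ 1.50615172  1.95062164 -0.90241366] [ 0.4985881  -0.69681174 -0.00278529]
```

It's slipping on with some side load, so I'll ease the key towards +x/+y and lower it.

>>> step_arm([
  {"rx":0,"ry":0,"rz":0,"dx":-0.6,"dy":1,"dz":0,"gripper":-1},
  {"rx":0,"ry":0,"rz":0,"dx":0,"dy":0,"dz":1,"gripper":-1},
  {"rx":0,"ry":0,"rz":0,"dx":0,"dy":0,"dz":0,"gripper":-1},
])

```text
clock: 16.48
tcp_pos: [0.5449, -0.1677, 0.2241]
orientation: [-0.588, -3.086, 0.001]
contact_force: [1.1, -0.2, -0.9]
grip_width: 0.0149
gripper_force: 79.1
```

Run:
```python
from h import *
o,R,y=state();print(o['clock'],o['tcp_pos'],y,o['contact_force'],o['moment'])
```

```text
16.475 [ 0.54487185 -0.16771032  0.22411118] 158.41400902050674 [ 1.13070227 -0.24601713 -0.90390594] [ 0.02117518 -0.32927535  0.02042853]
```

>>> step_arm([
  {"rx":0,"ry":0,"rz":0,"dx":0,"dy":0,"dz":1,"gripper":-1},
  {"rx":0,"ry":0,"rz":0,"dx":0,"dy":0,"dz":0,"gripper":-1},
])

```text
clock: 16.73
tcp_pos: [0.545, -0.1676, 0.2233]
orientation: [-0.588, -3.086, 0.001]
contact_force: [0.3, -1.0, -0.4]
grip_width: 0.015
gripper_force: 79.1
```

Run:
```python
from h import *
o,R,y=state();print(o['clock'],o['tcp_pos'],y,o['contact_force'],o['moment'])
```

```text
16.725 [ 0.54496876 -0.16764817  0.22325646] 158.43251779540213 [ 0.30100332 -0.99592046 -0.40138347] [-0.09682859 -0.21187133  0.06258185]
```

>>> step_arm([
  {"rx":0,"ry":0,"rz":0,"dx":-0.4,"dy":0,"dz":1,"gripper":-1},
  {"rx":0,"ry":0,"rz":0,"dx":0,"dy":0,"dz":1,"gripper":-1},
  {"rx":0,"ry":0,"rz":0,"dx":0,"dy":0,"dz":0,"gripper":-1},
])

```text
clock: 17.1
tcp_pos: [0.5453, -0.1677, 0.2212]
orientation: [-0.587, -3.086, 0.0]
contact_force: [-0.7, -1.8, 1.6]
grip_width: 0.0152
gripper_force: 79.3
```

>>> step_arm([
  {"rx":0,"ry":0,"rz":0,"dx":0,"dy":0,"dz":1,"gripper":-1},
  {"rx":0,"ry":0,"rz":0,"dx":0,"dy":0,"dz":1,"gripper":-1},
  {"rx":0,"ry":0,"rz":0,"dx":0,"dy":0,"dz":0,"gripper":-1},
])

```text
clock: 17.48
tcp_pos: [0.5454, -0.1677, 0.2193]
orientation: [-0.588, -3.086, 0.0]
contact_force: [-0.4, 0.3, 2.7]
grip_width: 0.0149
gripper_force: 79.5
```

Run:
```python
from h import *
o,R,y=state();print(o['clock'],o['tcp_pos'],y,o['contact_force'],o['moment'])
```

```text
17.475 [ 0.54540527 -0.16768632  0.21925758] 158.44172078776592 [-0.40854751  0.34525295  2.65567008] [-0.19542446  0.27743478  0.02570477]
```

Nearly seated. I'll go on gently until it is firm on the washer.

>>> step_arm([
  {"rx":0,"ry":0,"rz":0,"dx":0.3,"dy":0,"dz":1,"gripper":-1},
  {"rx":0,"ry":0,"rz":0,"dx":0,"dy":0,"dz":0,"gripper":-1},
])

```text
clock: 17.73
tcp_pos: [0.5453, -0.1676, 0.2183]
orientation: [0.587, 3.086, -0.0]
contact_force: [-1.1, -0.6, 3.0]
grip_width: 0.0152
gripper_force: 79.6
```

>>> step_arm([
  {"rx":0,"ry":0,"rz":0,"dx":0,"dy":0,"dz":1,"gripper":-1},
  {"rx":0,"ry":0,"rz":0,"dx":0,"dy":0,"dz":0,"gripper":-1},
])

```text
clock: 17.98
tcp_pos: [0.5453, -0.1675, 0.2173]
orientation: [0.587, 3.086, -0.0]
contact_force: [-1.1, -0.9, 3.9]
grip_width: 0.0151
gripper_force: 79.7
```

>>> step_arm([
  {"rx":0,"ry":0,"rz":0,"dx":0,"dy":0,"dz":0.6,"gripper":-1},
  {"rx":0,"ry":0,"rz":0,"dx":0,"dy":0,"dz":0,"gripper":-1},
])

```text
clock: 18.23
tcp_pos: [0.5453, -0.1675, 0.2168]
orientation: [0.587, 3.086, -0.0]
contact_force: [-1.3, -0.0, 5.3]
grip_width: 0.0152
gripper_force: 79.8
```

Run:
```python
from h import *
o,R,y=state();print(o['clock'],o['tcp_pos'],y,o['contact_force'],o['moment'])
```

```text
18.225 [ 0.54529917 -0.16750805  0.216846  ] 158.44202350294404 [-1.33239071 -0.01914413  5.27631862] [-0.3239617   0.20410683  0.03061667]
```

Seated: the rim is at about z 0.049. Now I'll tighten clockwise while watching the moment about z.

>>> step_arm([
  {"rx":0,"ry":0,"rz":4,"dx":0,"dy":0,"dz":0,"gripper":-1},
  {"rx":0,"ry":0,"rz":4,"dx":0,"dy":0,"dz":0,"gripper":-1},
  {"rx":0,"ry":0,"rz":0,"dx":0,"dy":0,"dz":0,"gripper":-1},
])

```text
clock: 18.6
tcp_pos: [0.5454, -0.1672, 0.2169]
orientation: [0.8, 3.038, 0.0]
contact_force: [-0.6, 0.4, 4.9]
grip_width: 0.0148
gripper_force: 79.8
```

```bash
cat > s.py <<'E'
from h import *
o,R,y=state();print(o['clock'],o['tcp_pos'].round(4),y.round(2),o['contact_force'].round(1),o['moment'].round(3),o['joints'][6].round(2))
E
python3 s.py
```

```text
18.6 [ 0.5454 -0.1672  0.2169] 150.49 [-0.6  0.4  4.9] [-0.041  0.163  0.032] 0.98
```

>>> step_arm([
  {"rx":0,"ry":0,"rz":4,"dx":0,"dy":0,"dz":0,"gripper":-1},
  {"rx":0,"ry":0,"rz":4,"dx":0,"dy":0,"dz":0,"gripper":-1},
  {"rx":0,"ry":0,"rz":0,"dx":0,"dy":0,"dz":0,"gripper":-1},
])

```text
clock: 18.98
tcp_pos: [0.5455, -0.167, 0.2169]
orientation: [1.008, 2.975, 0.001]
contact_force: [-0.2, 0.6, 4.9]
grip_width: 0.0149
gripper_force: 79.8
```

```bash
python3 s.py
```

```text
18.975 [ 0.5455 -0.167   0.2169] 142.57 [-0.2  0.6  4.9] [0.283 0.037 0.011] 0.85
```

>>> step_arm([
  {"rx":0,"ry":0,"rz":4,"dx":0,"dy":0.4,"dz":0,"gripper":-1},
  {"rx":0,"ry":0,"rz":4,"dx":0,"dy":0,"dz":0,"gripper":-1},
])

```text
clock: 19.23
tcp_pos: [0.5457, -0.1667, 0.2169]
orientation: [1.215, 2.897, 0.001]
contact_force: [0.8, 1.7, 4.9]
grip_width: 0.0147
gripper_force: 79.9
```

```bash
python3 s.py
```

```text
19.225 [ 0.5457 -0.1667  0.2169] 134.49 [0.8 1.7 4.9] [0.29 0.02 0.11] 0.72
```

>>> step_arm([
  {"rx":0,"ry":0,"rz":4,"dx":0,"dy":0.2,"dz":0,"gripper":-1},
])

```text
clock: 19.35
tcp_pos: [0.5459, -0.1666, 0.2169]
orientation: [1.315, 2.853, 0.001]
contact_force: [-1.1, 0.8, 5.3]
grip_width: 0.015
gripper_force: 79.8
```

```bash
python3 s.py
```

```text
19.35 [ 0.5459 -0.1666  0.2169] 130.49 [-1.1  0.8  5.3] [0.285 0.056 0.107] 0.66
```

>>> step_arm([
  {"rx":0,"ry":0,"rz":4,"dx":0,"dy":0.2,"dz":0,"gripper":-1},
])

```text
clock: 19.48
tcp_pos: [0.546, -0.1664, 0.2169]
orientation: [1.414, 2.805, 0.001]
contact_force: [-0.1, 0.8, 4.8]
grip_width: 0.0151
gripper_force: 79.8
```

```bash
python3 s.py
```

```text
19.475 [ 0.546  -0.1664  0.2169] 126.51 [-0.1  0.8  4.8] [0.299 0.032 0.336] 0.6
```

>>> step_arm([
  {"rx":0,"ry":0,"rz":4,"dx":0,"dy":0.2,"dz":0,"gripper":-1},
])

```text
clock: 19.6
tcp_pos: [0.5462, -0.1662, 0.2169]
orientation: [1.51, 2.755, 0.001]
contact_force: [0.5, 0.9, 4.4]
grip_width: 0.0151
gripper_force: 79.9
```

```bash
python3 s.py
```

```text
19.6 [ 0.5462 -0.1662  0.2169] 122.54 [0.5 0.9 4.4] [0.241 0.042 0.476] 0.53
```

The torque came up fast, so I'm backing off a little at once.

>>> step_arm([
  {"rx":0,"ry":0,"rz":-2,"dx":0,"dy":0,"dz":0,"gripper":-1},
])

```text
clock: 19.73
tcp_pos: [0.5461, -0.1662, 0.2168]
orientation: [1.457, 2.783, 0.001]
contact_force: [0.2, 0.2, 5.2]
grip_width: 0.0147
gripper_force: 79.9
```

```bash
python3 s.py
```

```text
19.725 [ 0.5461 -0.1662  0.2168] 124.74 [0.2 0.2 5.2] [0.244 0.08  0.202] 0.57
```

>>> step_arm([
  {"rx":0,"ry":0,"rz":0.6,"dx":0,"dy":0,"dz":0,"gripper":-1},
  {"rx":0,"ry":0,"rz":0,"dx":0,"dy":0,"dz":0,"gripper":-1},
  {"rx":0,"ry":0,"rz":0,"dx":0,"dy":0,"dz":0,"gripper":-1},
])

```text
clock: 20.1
tcp_pos: [0.5461, -0.1663, 0.2168]
orientation: [1.471, 2.776, 0.001]
contact_force: [0.7, 1.2, 4.4]
grip_width: 0.0149
gripper_force: 79.9
```

```bash
python3 s.py
```

```text
20.1 [ 0.5461 -0.1663  0.2168] 124.14 [0.7 1.2 4.4] [0.293 0.093 0.291] 0.56
```

The nut was held firm at about 0.27 N·m for 0.37 s. Now I'll back off into the play and lift out.

>>> step_arm([
  {"rx":0,"ry":0,"rz":-4,"dx":0,"dy":0,"dz":0,"gripper":-1},
  {"rx":0,"ry":0,"rz":-4,"dx":0,"dy":0,"dz":-0.5,"gripper":-1},
  {"rx":0,"ry":0,"rz":0,"dx":0,"dy":0,"dz":0,"gripper":-1},
])

```text
clock: 20.48
tcp_pos: [0.5458, -0.1666, 0.2169]
orientation: [-1.278, -2.869, -0.001]
contact_force: [1.1, 1.3, 2.1]
grip_width: 0.0148
gripper_force: 79.4
```

```bash
python3 s.py
```

```text
20.475 [ 0.5458 -0.1666  0.2169] 131.97 [1.1 1.3 2.1] [ 0.322 -0.13  -0.023] 0.68
```

>>> step_arm([
  {"rx":0,"ry":0,"rz":0,"dx":0,"dy":0,"dz":-2,"gripper":-1},
  {"rx":0,"ry":0,"rz":0,"dx":0,"dy":0,"dz":-3,"gripper":-1},
  {"rx":0,"ry":0,"rz":0,"dx":0,"dy":0,"dz":0,"gripper":-1},
])

```text
clock: 20.85
tcp_pos: [0.5455, -0.1667, 0.2218]
orientation: [-1.281, -2.867, 0.0]
contact_force: [2.6, 0.8, -9.2]
grip_width: 0.015
gripper_force: 79.1
```

```bash
python3 s.py
```

```text
20.85 [ 0.5455 -0.1667  0.2218] 131.85 [ 2.6  0.8 -9.2] [ 0.315 -0.62   0.079] 0.68
```

>>> step_arm([
  {"rx":0,"ry":0,"rz":0.5,"dx":-0.4,"dy":0.7,"dz":-2,"gripper":-1},
  {"rx":0,"ry":0,"rz":0,"dx":0,"dy":0,"dz":-3,"gripper":-1},
  {"rx":0,"ry":0,"rz":0,"dx":0,"dy":0,"dz":-3,"gripper":-1},
  {"rx":0,"ry":0,"rz":0,"dx":0,"dy":0,"dz":-4,"gripper":-1},
  {"rx":0,"ry":0,"rz":0,"dx":0,"dy":0,"dz":-4,"gripper":-1},
  {"rx":0,"ry":0,"rz":0,"dx":0,"dy":0,"dz":0,"gripper":-1},
])

```text
clock: 21.6
tcp_pos: [0.547, -0.1667, 0.2388]
orientation: [1.294, 2.862, 0.0]
contact_force: [0.1, -0.5, -4.1]
grip_width: 0.0149
gripper_force: 79.8
```

```bash
python3 s.py
```

```text
21.6 [ 0.547  -0.1667  0.2388] 131.34 [ 0.1 -0.5 -4.1] [0.015 0.034 0.067] 0.69
```

>>> step_arm([
  {"rx":0,"ry":0,"rz":0,"dx":0,"dy":0,"dz":-15,"gripper":-1},
  {"rx":0,"ry":0,"rz":0,"dx":0,"dy":0,"dz":-25,"gripper":-1},
  {"rx":0,"ry":0,"rz":0,"dx":0,"dy":0,"dz":-30,"gripper":-1},
  {"rx":0,"ry":0,"rz":0,"dx":0,"dy":0,"dz":-30,"gripper":-1},
  {"rx":0,"ry":0,"rz":0,"dx":0,"dy":0,"dz":-30,"gripper":-1},
  {"rx":0,"ry":0,"rz":0,"dx":0,"dy":0,"dz":-20,"gripper":-1},
  {"rx":0,"ry":0,"rz":-9.6,"dx":0,"dy":0,"dz":0,"gripper":-1},
  {"rx":0,"ry":0,"rz":-9.6,"dx":0,"dy":0,"dz":0,"gripper":-1},
  {"rx":0,"ry":0,"rz":-9.6,"dx":0,"dy":0,"dz":0,"gripper":-1},
  {"rx":0,"ry":0,"rz":0,"dx":10,"dy":22,"dz":0,"gripper":-1},
  {"rx":0,"ry":0,"rz":0,"dx":18,"dy":40,"dz":0,"gripper":-1},
  {"rx":0,"ry":0,"rz":0,"dx":18,"dy":40,"dz":0,"gripper":-1},
  {"rx":0,"ry":0,"rz":0,"dx":18,"dy":40,"dz":0,"gripper":-1},
  {"rx":0,"ry":0,"rz":0,"dx":18,"dy":40,"dz":0,"gripper":-1},
  {"rx":0,"ry":0,"rz":0,"dx":18,"dy":40,"dz":0,"gripper":-1},
  {"rx":0,"ry":0,"rz":0,"dx":18,"dy":40,"dz":0,"gripper":-1},
  {"rx":0,"ry":0,"rz":0,"dx":0,"dy":0,"dz":0,"gripper":-1},
])

```text
clock: 23.72
tcp_pos: [0.5227, 0.1261, 0.3894]
orientation: [0.531, 3.096, 0.004]
contact_force: [0.1, 0.1, -2.0]
grip_width: 0.0146
gripper_force: 79.7
```

```bash
python3 s.py
python3 - <<'E'
from h import *
c=r.camera_info('wrist');im=r.grab_frame('wrist')
import pickle;pickle.dump(c,open('c6.pkl','wb'))
u=proj('wrist',(.518,.216,.075),c);print(u)
cv2.imwrite('pics/w6.png',im);print(to((.5163,.2162,.26),160.3))
E
```

```text
23.725 [0.5227 0.1261 0.3894] 160.53 [ 0.1  0.1 -2. ] [ 0.024  0.022 -0.021] 0.71
[370.56921107 138.15765654]
(array([ 38.1,  85.1, 129.1]), array([0.04, 0.03, 0.04]))
```

View pics/w6.png

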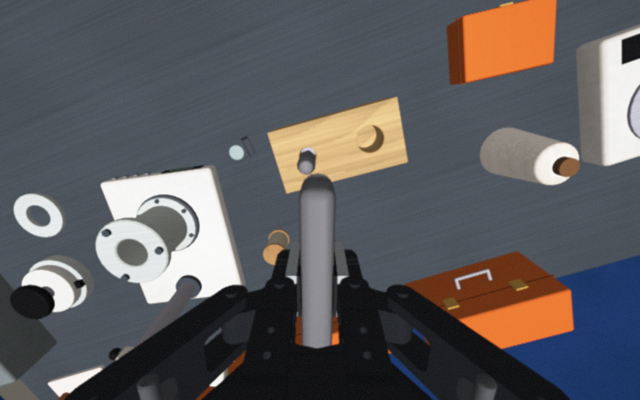

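The stand hole shows at (370,138), matching the predicted (370.6,138.2), so the hole is at (0.518, 0.216).

>>> step_arm([
  {"rx":0,"ry":0,"rz":0,"dx":13,"dy":28,"dz":0,"gripper":-1},
  {"rx":0,"ry":0,"rz":0,"dx":13,"dy":29,"dz":0,"gripper":-1},
  {"rx":0,"ry":0,"rz":0,"dx":12.5,"dy":28.5,"dz":0,"gripper":-1},
  {"rx":0,"ry":0,"rz":0,"dx":0,"dy":0,"dz":30,"gripper":-1},
  {"rx":0,"ry":0,"rz":0,"dx":0,"dy":0,"dz":40,"gripper":-1},
  {"rx":0,"ry":0,"rz":0,"dx":0,"dy":0,"dz":40,"gripper":-1},
  {"rx":0,"ry":0,"rz":0,"dx":0,"dy":0,"dz":19,"gripper":-1},
  {"rx":0,"ry":0,"rz":0,"dx":0,"dy":0,"dz":0,"gripper":-1},
  {"rx":0,"ry":0,"rz":0,"dx":0,"dy":0,"dz":0,"gripper":-1},
])

```text
clock: 24.9
tcp_pos: [0.5184, 0.2139, 0.2609]
orientation: [0.542, 3.092, 0.002]
contact_force: [-0.4, 0.7, -2.6]
grip_width: 0.0152
gripper_force: 79.7
```

```bash
python3 s.py; python3 -c "
from h import *
print(to((.5159,.2167,.235),160.3))"
```

```text
24.9 [0.5184 0.2139 0.2609] 160.1 [-0.4  0.7 -2.6] [0.036 0.009 0.019] 0.42
(array([ 3.4,  1.7, 25.9]), array([ 0.11,  0.11, -0.2 ]))
```

>>> step_arm([
  {"rx":0,"ry":0,"rz":0,"dx":3.4,"dy":1.7,"dz":0,"gripper":-1},
  {"rx":0,"ry":0,"rz":0,"dx":0,"dy":0,"dz":5,"gripper":-1},
  {"rx":0,"ry":0,"rz":0,"dx":0,"dy":0,"dz":5,"gripper":-1},
  {"rx":0,"ry":0,"rz":0,"dx":0,"dy":0,"dz":0,"gripper":-1},
])

```text
clock: 25.4
tcp_pos: [0.5146, 0.2158, 0.2486]
orientation: [-0.542, -3.094, 0.001]
contact_force: [0.7, 0.2, -2.9]
grip_width: 0.0148
gripper_force: 79.6
```

```bash
python3 s.py
```

```text
25.4 [0.5146 0.2158 0.2486] 160.14 [ 0.7  0.2 -2.9] [-0.027 -0.011  0.005] 0.41
```

>>> step_arm([
  {"rx":0,"ry":0,"rz":0,"dx":0,"dy":0,"dz":4,"gripper":-1},
  {"rx":0,"ry":0,"rz":0,"dx":0,"dy":0,"dz":3,"gripper":-1},
  {"rx":0,"ry":0,"rz":0,"dx":0,"dy":0,"dz":3,"gripper":-1},
  {"rx":0,"ry":0,"rz":0,"dx":0,"dy":0,"dz":0,"gripper":-1},
])

```text
clock: 25.9
tcp_pos: [0.5148, 0.216, 0.2389]
orientation: [-0.542, -3.094, 0.0]
contact_force: [-0.7, 0.1, -2.8]
grip_width: 0.0148
gripper_force: 79.7
```

```bash
python3 s.py
```

```text
25.9 [0.5148 0.216  0.2389] 160.14 [-0.7  0.1 -2.8] [-0.052 -0.017  0.021] 0.4
```

>>> step_arm([
  {"rx":0,"ry":0,"rz":0,"dx":-0.8,"dy":0.3,"dz":6,"gripper":-1},
  {"rx":0,"ry":0,"rz":0,"dx":0,"dy":0,"dz":7,"gripper":-1},
  {"rx":0,"ry":0,"rz":0,"dx":0,"dy":0,"dz":8,"gripper":-1},
  {"rx":0,"ry":0,"rz":0,"dx":0,"dy":0,"dz":0,"gripper":-1},
])

```text
clock: 26.4
tcp_pos: [0.5153, 0.2158, 0.2172]
orientation: [-0.541, -3.093, 0.001]
contact_force: [0.8, -0.1, -3.1]
grip_width: 0.0149
gripper_force: 79.7
```

>>> step_arm([
  {"rx":0,"ry":0,"rz":0,"dx":0,"dy":0,"dz":8,"gripper":-1},
  {"rx":0,"ry":0,"rz":0,"dx":0,"dy":0,"dz":8,"gripper":-1},
  {"rx":0,"ry":0,"rz":0,"dx":0,"dy":0,"dz":8,"gripper":-1},
  {"rx":0,"ry":0,"rz":0,"dx":0,"dy":0,"dz":5,"gripper":-1},
  {"rx":0,"ry":0,"rz":0,"dx":0,"dy":0,"dz":0,"gripper":-1},
])

```text
clock: 27.02
tcp_pos: [0.5155, 0.216, 0.1887]
orientation: [-0.542, -3.094, 0.001]
contact_force: [-1.0, 0.1, -2.8]
grip_width: 0.015
gripper_force: 79.6
```

```bash
python3 s.py
```

```text
27.025 [0.5155 0.216  0.1887] 160.14 [-1.   0.1 -2.8] [-0.05   0.028  0.028] 0.35
```

>>> step_arm([
  {"rx":0,"ry":0,"rz":0,"dx":0,"dy":0,"dz":2,"gripper":-1},
  {"rx":0,"ry":0,"rz":0,"dx":0,"dy":0,"dz":1.5,"gripper":-1},
  {"rx":0,"ry":0,"rz":0,"dx":0,"dy":0,"dz":1,"gripper":-1},
  {"rx":0,"ry":0,"rz":0,"dx":0,"dy":0,"dz":0,"gripper":-1},
])

```text
clock: 27.52
tcp_pos: [0.5157, 0.2161, 0.1847]
orientation: [0.542, 3.095, -0.0]
contact_force: [0.5, -0.5, -3.7]
grip_width: 0.015
gripper_force: 79.6
```

>>> step_arm([
  {"rx":0,"ry":0,"rz":0,"dx":0,"dy":0,"dz":1,"gripper":-1},
  {"rx":0,"ry":0,"rz":0,"dx":0,"dy":0,"dz":0,"gripper":-1},
])

```text
clock: 27.78
tcp_pos: [0.5157, 0.2161, 0.1837]
orientation: [-0.542, -3.095, 0.0]
contact_force: [-0.9, 0.4, -2.9]
grip_width: 0.0148
gripper_force: 79.6
```

>>> step_arm([
  {"rx":0,"ry":0,"rz":0,"dx":0,"dy":0,"dz":0.6,"gripper":-1},
  {"rx":0,"ry":0,"rz":0,"dx":0,"dy":0,"dz":0,"gripper":-1},
])

```text
clock: 28.02
tcp_pos: [0.5158, 0.2161, 0.1831]
orientation: [0.542, 3.095, -0.0]
contact_force: [0.2, 0.6, -2.1]
grip_width: 0.015
gripper_force: 79.6
```

>>> step_arm([
  {"rx":0,"ry":0,"rz":0,"dx":0,"dy":0,"dz":0.6,"gripper":-1},
  {"rx":0,"ry":0,"rz":0,"dx":0,"dy":0,"dz":0,"gripper":-1},
])

```text
clock: 28.28
tcp_pos: [0.5159, 0.2163, 0.1829]
orientation: [0.541, 3.094, 0.0]
contact_force: [-1.3, -0.3, 1.7]
grip_width: 0.0151
gripper_force: 80.3
```

>>> step_arm([
  {"rx":0,"ry":0,"rz":0,"dx":0,"dy":0,"dz":0.4,"gripper":-1},
  {"rx":0,"ry":0,"rz":0,"dx":0,"dy":0,"dz":0,"gripper":-1},
])

```text
clock: 28.52
tcp_pos: [0.516, 0.2164, 0.1828]
orientation: [0.541, 3.094, 0.0]
contact_force: [-1.6, -0.3, 4.9]
grip_width: 0.0149
gripper_force: 81.1
```

The key is resting on the hole floor. I'll release it and rise straight up.

>>> step_arm([
  {"rx":0,"ry":0,"rz":0,"dx":0,"dy":0,"dz":0,"gripper":-0.5},
  {"rx":0,"ry":0,"rz":0,"dx":0,"dy":0,"dz":0,"gripper":0},
  {"rx":0,"ry":0,"rz":0,"dx":0,"dy":0,"dz":0,"gripper":1},
  {"rx":0,"ry":0,"rz":0,"dx":0,"dy":0,"dz":0,"gripper":1},
  {"rx":0,"ry":0,"rz":0,"dx":0,"dy":0,"dz":0,"gripper":1},
  {"rx":0,"ry":0,"rz":0,"dx":0,"dy":0,"dz":-10,"gripper":1},
  {"rx":0,"ry":0,"rz":0,"dx":0,"dy":0,"dz":-25,"gripper":1},
  {"rx":0,"ry":0,"rz":0,"dx":0,"dy":0,"dz":-40,"gripper":1},
  {"rx":0,"ry":0,"rz":0,"dx":0,"dy":0,"dz":-45,"gripper":1},
  {"rx":0,"ry":0,"rz":0,"dx":0,"dy":0,"dz":0,"gripper":1},
  {"rx":0,"ry":0,"rz":0,"dx":0,"dy":0,"dz":0,"gripper":1},
])

```text
clock: 29.9
tcp_pos: [0.5156, 0.216, 0.3022]
orientation: [0.542, 3.094, -0.0]
contact_force: [-0.4, -0.9, -0.1]
grip_width: 0.0852
gripper_force: 0.0
```

```bash
python3 s.py
python3 - <<'E'
from h import *
c=r.camera_info('wrist');im=r.grab_frame('wrist');cv2.imwrite('pics/w7.png',im)
hsv=cv2.cvtColor(im,cv2.COLOR_BGR2HSV);m=(hsv[:,:,1]<28).astype(np.uint8);m[:120]=0;m[262:]=0;m[:,:290]=0;m[:,350:]=0
n,l,st,ce=cv2.connectedComponentsWithStats(m);i=1+np.argmax(st[1:,4]);q=cv2.minAreaRect(cv2.findNonZero((l==i).astype(np.uint8)));print(st[i],q)
xx,yy,w,h=st[i][:4]
for row in (yy+5,yy+h//2,yy+h-8):
    xs=np.flatnonzero(l[row]==i);print(row,xs.min(),xs.max())
x0=318
a=ray('wrist',(xs.mean(),yy),.194,c);b=ray('wrist',(xs.mean(),yy+h),.194,c);print((a+b)/2,np.linalg.norm(a-b))
u=proj('wrist',(.5185,.2155,.194),c);print(u)
E
```

```text
29.9 [0.5156 0.216  0.3022] 160.14 [-0.4 -0.9 -0.1] [ 0.014  0.027 -0.044] 0.45
[ 307  145   23  114 1970] ((318.0, 201.5), (113.0, 22.0), 90.0)
150 311 326
202 310 326
251 310 326
[0.51639084 0.2165135  0.194     ] 0.10529479191334254
[317.72397552 208.45827724]
```

The handle measures 105 mm long at its proper height, in the place it started, so the key stands upright and let go.

```bash
python3 -c "
from bench import r
print(r.hand_in())"
```

```text
the job is handed in; nothing more can be done
None
```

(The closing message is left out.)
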